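Push the skin swab down into its transport vial

ROBOT

A 6-joint arm with a two-finger parallel gripper is mounted at the origin on a cart in front of the work surface, level with it; the furniture and walls round the work are solid. World frame = base frame: x ahead of the robot, y to its left, z up, the work surface at z = 0. Lengths are in mm, angles in rad, forces in N, time in s.
With the tool pointing down it reaches from about 375 to 825 mm from the base axis. Payload 5.5 kg.
Tool frame: the origin (TCP) lies midway between the tips of the shut fingers; the grasp point (between the pads) lies 19 mm behind it; z points along the fingers, y is the line along which they close (so a half turn about z gives the same grasp; the last joint's range is limited). The gripper opens to 85 mm and grips with 20 to 120 N. Pads are 22 mm wide; open, the fingers measure 114 mm over their backs; the gripper's body (76 mm by 85 mm) begins 54 mm behind the grasp point. The pads swing forward as they close: fully open they stand 13 mm farther back than shut.
Start: joints at [1.3, 0.314, -0.047, 1.21, 0, 1.571], TCP at [160.498, 578.131, 231.299] pointing down, gripper open.
Joint ranges: [-2.67, 2.67], [-0.69, 1.73], [-1.03, 1.25], [-2.08, 2.16], [-1.42, 1.45], [-3.14, 3.14]. Speed limits (rad/s): [2.39, 2.39, 3.01, 3.14, 3.14, 3.14].

INTERFACE

Orientations are given as a unit quaternion [x, y, z, w].
In Python, from station import bot gives the robot as it stands. The module is installed in compiled form; this text tells all that it offers.
- The arm moves only by the tool carry_out, never from a script. Its argument "increments" is a list of rows, each a list of 3 entries, a list of its own where there are three numbers: the closure, from 0 (fully open) to 1 (shut), then the shift along the world's x, y, z in mm, then the turn, a rotation vector about the world's x, y, z in rad. In form: [[fingers, [dx, dy, dz], [wx, wy, wz]], ...]. A call has 1 to 5 rows; each row is the pose to reach, as a shift and turn from the pose commanded when the call began; what a row does not reach only later rows make up. A row lasts 1/8 s, in which the tool goes at most 62.5 mm and 10.7 degrees, less where a joint would pass 70% of its speed; a pose out of reach is approached as far as the arm can. A call with a gripper value outside its range is refused whole. The fingers move at their own pace and stop on an object; "squeeze" is the grip in N (left out, the last holds). Time passes only in rows, so rows that repeat a pose let the fingers close. It gives the time, the measured TCP pose, the force, the opening and the grip force at its end, in the units of the state.
- bot.get_obs(): the state, without advancing time (a new reading comes with each control period).
- bot.snapshot(name): name is "scene" or "top"; returns a dict with "frame" (400x640x3 uint8, blue, green, red), "fx", "fy", "cx", "cy" (pixels), "k1" (the pictures are not rectified: a ray, as slopes to the right and down, at radius r is drawn at 1 + k1 r^2 times it, then the intrinsics apply), "origin" and "rotation" of the camera in the world. Camera axes: x right, y down, z forward; pixel columns grow to the right and rows downward; lengths in mm; the calibration is good to about 2 mm. A picture is of the moment at which its call begins. There is no depth.
- bot.finish_job(): hands the job in; it is judged then, once.
Trained networks look in a picture, given as the dict that the camera call returned (one of the last four; its "shot" number tells which), for a name from the list of things; names that differ only in an ending like _2 or _b are one class to them, and where a whole thing is asked for, a point or a joint stands for the part that bears it (a point fixed in the world has none). Each returns a list of dicts, best first, with "confidence" (0 to 1); they miss things now and then, are a little off and sometimes report something else, mostly with a low value. They report only what shows in the picture. A call takes as long as a camera call. They do not tell look-alikes from the thing itself.
- bot.search_frame(picture, label): "bbox" ([left, top, width, height] in pixels, round what is visible of it).
- bot.spot_point(picture, label): "uv" ([column, row] in pixels: a listed point, or the origin of a listed thing).
The state is a dict: "time_s": time; "joint_positions": joint angles; "qd": joint speeds; "effort": joint torques, N m; "ee_pos": TCP position; "orientation": TCP orientation; "wrist_force": force on the tool from outside, world axes, zero at the start; "moment": the same for the moment, N m; "width": finger opening in mm; "grip_force": force on a finger pad.
Only numpy, scipy, OpenCV 4.12 (cv2) and the standard library are available. Lean on these libraries where they do the work, as an engineer would, in place of code of your own. Each camera call takes 0.05 s, during which the arm holds its last target. There are 200 camera calls.

TASK

The skin swab hanging in the little bridge-shaped stand is ready to be sent off. Take it by its grip, put its shaft into the tall narrow vial (not the short vial or the wide pot) and push it straight down, against the sliding plug inside, until its flange rests on the vial's rim; then let go and leave it there.

Things in the scene. Friction and masses are not known exactly. Their poses are not given: they have to be found in the camera images.
- swab: White swab, 30 g, hanging shaft down in the 82 mm high top (70 x 70 mm) of a grey bridge-shaped stand. Origin: centre of the underside of its flange (36 mm across, 4 mm thick), which rests on that top; z up along the swab. Grip: cylinder 22 mm across, 4 to 44 mm above the origin. Shaft below: 8 mm across, round 10 mm tip ending 65 mm under the origin. Round, so any grasp yaw serves.
- tall_vial_mouth (a point): Centre of the mouth, level with the rim, of the tall clear vial: 95 mm high, upright on a white 60 mm foot, fixed. Bore 20 mm, flaring to 26 mm in the top 10 mm; rim 33 mm across, so the swab's flange rests on it. z up. Beside it in a row, in any order, about 130 mm apart: a short vial of the same width (50 mm high) and a wide pot (56 mm across, 60 mm high).
- plug (a joint): Dark plug in the tall vial, 17 mm across. Value in m: at 0 its top lies 20 mm below the mouth; it grows as the plug is pushed down, to 0.050. It slides stiffly (3 N, no spring) and stays where left; the swab's weight does not move it. Starts at 0 to 0.010; about 0.045 with the swab fully home.
Mind the look-alikes: they are no part of the job. Leave any red look-alike of the swab alone.

How it is judged:
By the outcome, as a careful person would: the job done as asked, in the order asked, and still so for the second after the job is handed in, with the robot touching nothing.
It also fails if it takes over 40 s, if anything falls off the work surface, if the arm or the gripper's body presses on something with over 40 N, if the wrist force passes 120 N, or if a joint passes its speed limit or range.

## Working session

There is one attempt and no reset: what is moved stays moved. The work goes in short steps, Python scripts to look and compute and a tool call to move; the robot and the scene stay as the last step left them, time stands still between calls to the robot, and variables do not carry over. Pictures are saved under pics/ and viewed, at most 10 in all, crops included, and the job is handed in when it is done.

Besides the shell and the picture viewer there is one more tool, called after "Call:" as name(argument=value, ...) on one line, values as JSON. carry_out: Moves the arm, as the interface text tells. Its arguments: {"type":"object","properties":{"increments":{"type":"array"},"squeeze":{"type":"number"}},"required":["increments"]}

```bash
mkdir -p pics; cat > h.py <<'E'
import numpy as np, cv2
from station import bot
def ray(p,uv):
    K=np.array([[p['fx'],0,p['cx']],[0,p['fy'],p['cy']],[0,0,1.]])
    n=cv2.undistortPoints(np.array([[uv]],float),K,np.array([p['k1'],0,0,0.]))[0,0]
    d=np.array(p['rotation'])@np.array([n[0],n[1],1]); return np.array(p['origin'],float),d/np.linalg.norm(d)
def atz(p,uv,z):
    o,d=ray(p,uv); return o+d*(z-o[2])/d[2]
def tri(a,b):
    A=np.zeros((3,3));B=np.zeros(3)
    for o,d in (a,b):
        M=np.eye(3)-np.outer(d,d);A+=M;B+=M@o
    x=np.linalg.solve(A,B); return x,[np.linalg.norm(np.cross(x-o,d)) for o,d in (a,b)]
def proj(p,X):
    R=np.array(p['rotation']);K=np.array([[p['fx'],0,p['cx']],[0,p['fy'],p['cy']],[0,0,1.]])
    c=R.T@(np.array(X,float)-p['origin']); 
    return cv2.projectPoints(c.reshape(1,1,3),np.zeros(3),np.zeros(3),K,np.array([p['k1'],0,0,0.]))[0].ravel()
E
python3 - <<'E'
from h import *
np.set_printoptions(precision=1,suppress=True)
P={}
for n in ("scene","top"):
    p=P[n]=bot.snapshot(n); cv2.imwrite(f'pics/{n}0.png',p['frame'])
    print(n,np.array(p['origin']),np.array(p['rotation']).round(2).tolist(),p['fx'],p['k1'])
    for l in ("swab","tall_vial_mouth","plug"):
        print(l,[(np.array(r['uv']).round(1).tolist(),round(r['confidence'],2)) for r in bot.spot_point(p,l)], [(np.array(r['bbox']).round().tolist(),round(r['confidence'],2)) for r in bot.search_frame(p,l)])
print(bot.get_obs())
E
```

```text
scene [117.8 505.3 662.7] [-0.25, 0.86, -0.42, 0.13] 470.1271447569404 -0.12152538545106047
swab [([381.2, 256.1], 0.97), ([332.6, 232.8], 0.87)] [([323.0, 213.0, 22.0, 30.0], 0.72), ([372.0, 237.0, 21.0, 41.0], 0.64)]
tall_vial_mouth [([193.8, 243.2], 0.55)] [([186.0, 239.0, 33.0, 53.0], 0.72)]Traceback (most recent call last):
  File "<stdin>", line 8, in <module>
ValueError: it knows: swab, tall_vial_mouth
```

View pics/scene0.png

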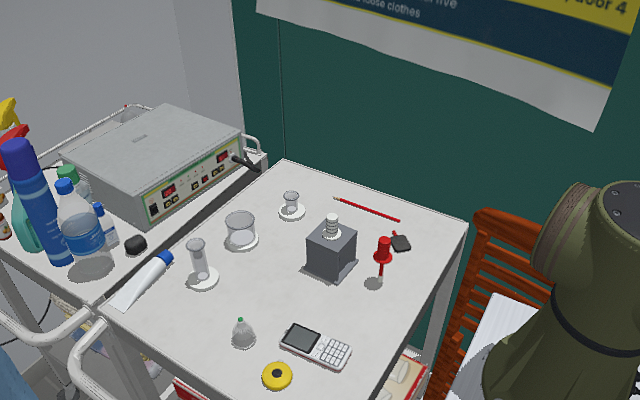

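The scene picture shows the white swab in the grey stand (332,232), its red look-alike at (383,250), the tall vial at (198,262), the wide pot at (241,228) and the short vial at (291,203). The camera rotation is a quaternion, so I'll fix the helper for that.

```bash
sed -i "s/np.array(p\['rotation'\])/Rot.from_quat(p['rotation']).as_matrix()/; 1a from scipy.spatial.transform import Rotation as Rot" h.py
python3 - <<'E'
from h import *
np.set_printoptions(precision=1,suppress=True)
for n in ("scene","top"):
    p=bot.snapshot(n); cv2.imwrite(f'pics/{n}1.png',p['frame'])
    print(n,np.array(p['origin']),p['fx'])
    for l,z in (("swab",82),("tall_vial_mouth",95)):
        for r in bot.spot_point(p,l): print(l,np.array(r['uv']),round(r['confidence'],2),atz(p,r['uv'],z))
        print([(np.array(r['bbox']).round().tolist(),round(r['confidence'],2)) for r in bot.search_frame(p,l)])
o=bot.get_obs();print(o)
E
```

```text
scene [117.8 505.3 662.7] 470.1271447569404
swab [330.4 232.5] 0.92 [448.9 -61.4  82. ]
swab [379.8 258.6] 0.91 [340.  -47.5  82. ]
[([374.0, 237.0, 18.0, 47.0], 0.77), ([324.0, 210.0, 18.0, 34.0], 0.73)]
tall_vial_mouth [193.6 242.5] 0.92 [636.4 103.9  95. ]
[([185.0, 237.0, 33.0, 56.0], 0.57)]
top [360.7 -29.7 978. ] 418.86052454142003
swab [337.3 218.4] 0.65 [444.1 -59.   82. ]
swab [340.6 265. ] 0.52 [345.6 -67.1  82. ]
[([331.0, 209.0, 14.0, 18.0], 0.72), ([332.0, 258.0, 18.0, 18.0], 0.62)]
[([255.0, 122.0, 23.0, 30.0], 0.85)]
{'time_s': 0.75, 'joint_positions': array([ 1.3,  0.3, -0. ,  1.2, -0. ,  1.6]), 'qd': array([-0.,  0., -0.,  0., -0.,  0.]), 'effort': array([ -0. , -53.9,  34. ,   0. ,  -0. ,  -0. ]), 'ee_pos': array([160.5, 578.1, 231.3]), 'orientation': array([0.1, 1. , 0. , 0. ]), 'wrist_force': array([ 0.1, -0.5, -1. ]), 'moment': array([-0. , -0. ,  0.1]), 'grip_force': 0.0, 'width': 85.61552162611353}
```

View pics/top1.png

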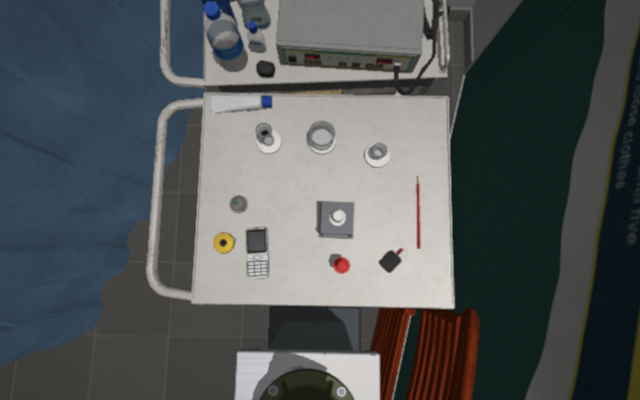

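The top view shows three vessels in a row: (265,135), pot (321,136) and (377,153). Swab candidates are the white one at (338,217) in the stand and the red one at (342,265). The white one fits the swab. The left vessel, tall in the scene view, fits the vial. I'll confirm both in one enlarged crop with the estimates overlaid.

```bash
cat >> h.py <<'E'
def circ(p,c,r,img,col,x0,y0,s,w=1):
    pts=[(proj(p,[c[0]+r*np.cos(a),c[1]+r*np.sin(a),c[2]])-[x0,y0]+.5)*s for a in np.linspace(0,6.283,40)]
    cv2.polylines(img,[np.int32(pts)],True,col,w)
def crop(p,u,v,w,h,s,cs):
    x0,y0=int(u-w/2),int(v-h/2)
    im=cv2.resize(p['frame'][y0:y0+h,x0:x0+w],None,fx=s,fy=s,interpolation=cv2.INTER_CUBIC)
    for c,r,col in cs: circ(p,c,r,im,col,x0,y0,s)
    return im
E
python3 - <<'E'
from h import *
np.set_printoptions(precision=1,suppress=True)
S=[446.5,-60,86];V=[634,104,95]
cs=[(S,18,(0,0,255)),([S[0],S[1],126],11,(0,255,0)),(V,16.5,(0,0,255)),([V[0],V[1],0],30,(0,255,0))]
ps=bot.snapshot('scene');pt=bot.snapshot('top')
a=np.hstack([crop(ps,330,235,66,50,6,cs),crop(ps,202,262,66,50,6,cs)])
b=np.hstack([crop(pt,337,218,66,50,6,cs),crop(pt,266,137,66,50,6,cs)])
cv2.imwrite('pics/c1.png',np.vstack([a,b])); print(a.shape)
E
```

```text
(300, 792, 3)
```

View pics/c1.png

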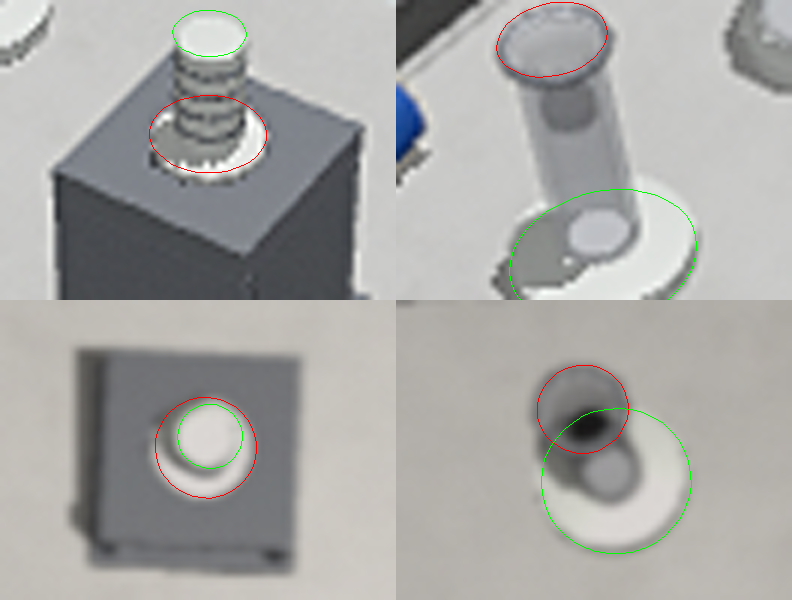

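The crop confirms the white ribbed swab in the stand and the tall vial with its dark plug inside. Overlays fit to 1–2 mm: swab about (446,-60), mouth about (634,104). Now I'll move, bowing outward around the base.

Call:
carry_out(increments=[[0,[40,-46,0],[0,0,0]],[0,[80,-92,0],[0,0,0]],[0,[120,-140,0],[0,0,0]],[0,[160,-186,0],[0,0,0]],[0,[200,-232,0],[0,0,0]]], squeeze=40)

```text
time_s: 1.48
ee_pos: [361.6, 344.7, 231.6]
orientation: [0.135, 0.991, 0.0, 0.0]
wrist_force: [1.0, 1.1, -0.0]
width: 85.2
grip_force: 0.0
```

Call:
carry_out(increments=[[0,[20,-58,0],[0,0,0]],[0,[40,-116,0],[0,0,0]],[0,[55,-174,0],[0,0,0]],[0,[70,-232,0],[0,0,0]],[0,[80,-290,0],[0,0,0]]])

```text
time_s: 2.1
ee_pos: [441.1, 54.2, 231.7]
orientation: [0.135, 0.991, 0.0, 0.001]
wrist_force: [1.1, 1.0, -0.2]
width: 85.5
grip_force: 0.0
```

Call:
carry_out(increments=[[0,[3,-58,0],[0,0,0]],[0,[5.5,-116.5,0],[0,0,0]],[0,[5.5,-116.5,-45],[0,0,0]],[0,[5.5,-116.5,-80],[0,0,0]],[0,[5.5,-116.5,-80],[0,0,0]]])

```text
time_s: 2.72
ee_pos: [443.7, -60.3, 149.3]
orientation: [0.135, 0.991, 0.0, -0.003]
wrist_force: [-0.7, -0.1, 1.1]
width: 85.2
grip_force: 0.0
```

```bash
python3 - <<'E'
from h import *
o=bot.get_obs();e=o['ee_pos'];print(e)
S=[446,-60,86]
cs=[(S,18,(0,0,255)),([e[0],e[1],126],11,(0,255,0))]
ps=bot.snapshot('scene');pt=bot.snapshot('top')
cv2.imwrite('pics/c2.png',np.hstack([crop(ps,330,215,66,80,6,cs),crop(pt,337,215,66,80,6,cs)]))
E
```

```text
[443.65355944 -60.33107818 149.31436367]
```

View pics/c2.png

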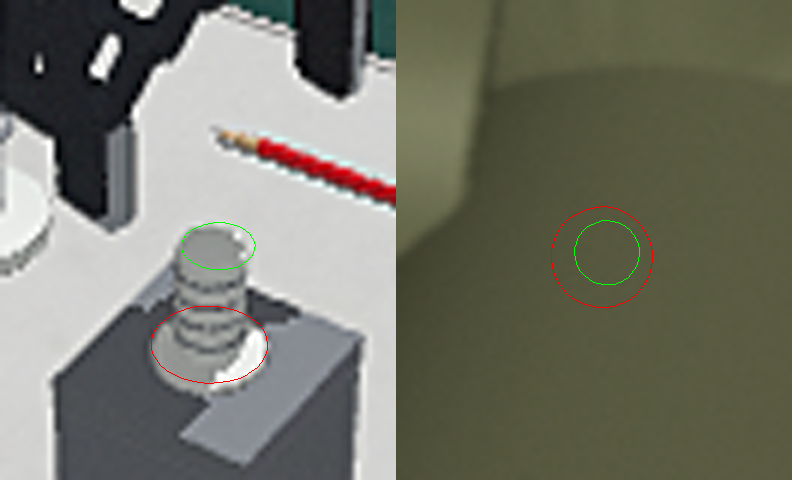

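The fingers are centred above the swab. The right panel is hidden by the arm; the left shows the swab grip at crop (210,285) and the red flange overlay at x=446 fitting. Descending now.

Call:
carry_out(increments=[[0,[1,0,-30],[0,0,0]],[0,[1,0,-58],[0,0,0]],[0,[1,0,-58],[0,0,0]],[0.3,[1,0,-58],[0,0,0]],[0.5,[1,0,-58],[0,0,0]]])

```text
time_s: 3.45
ee_pos: [448.4, -60.5, 95.0]
orientation: [0.135, 0.991, -0.0, 0.001]
wrist_force: [-0.6, 0.6, -0.9]
width: 51.6
grip_force: 0.0
```

Call:
carry_out(increments=[[1,[0,0,0],[0,0,0]],[1,[0,0,0],[0,0,0]],[1,[0,0,0],[0,0,0]],[1,[0,0,0],[0,0,0]],[1,[0,0,0],[0,0,0]]])

```text
time_s: 4.08
ee_pos: [447.5, -60.4, 94.1]
orientation: [0.135, 0.991, 0.0, 0.001]
wrist_force: [-1.1, 0.2, 6.1]
width: 20.4
grip_force: 38.9
```

Call:
carry_out(increments=[[1,[0,0,20],[0,0,0]],[1,[0,0,60],[0,0,0]],[1,[0,0,100],[0,0,0]],[1,[0,0,120],[0,0,0]],[1,[0,0,120],[0,0,0]]])

```text
time_s: 4.7
ee_pos: [448.1, -60.5, 214.6]
orientation: [0.135, 0.991, 0.0, 0.002]
wrist_force: [0.3, -0.6, -0.3]
width: 20.9
grip_force: 39.1
```

Call:
carry_out(increments=[[1,[40,35,0],[0,0,0]],[1,[80,70,0],[0,0,0]],[1,[120,105,0],[0,0,0]],[1,[160,140,0],[0,0,0]],[1,[187,164,0],[0,0,0]]])

```text
time_s: 5.32
ee_pos: [634.6, 105.2, 210.8]
orientation: [0.134, 0.991, -0.0, -0.001]
wrist_force: [-0.5, -0.4, 0.8]
width: 21.1
grip_force: 39.3
```

Call:
carry_out(increments=[[1,[0,0,0],[0,0,0]],[1,[0,0,0],[0,0,0]],[1,[0,0,0],[0,0,0]]])

```text
time_s: 5.7
ee_pos: [633.0, 102.7, 212.9]
orientation: [0.135, 0.991, -0.0, -0.0]
wrist_force: [-0.3, 0.3, -0.6]
width: 21.2
grip_force: 39.3
```

```bash
python3 - <<'E'
from h import *
o=bot.get_obs();e=o['ee_pos'];print(e,o['width'])
fz=e[2]-94.1+82
cs=[([634,104,95],16.5,(0,0,255)),([634,104,fz],18,(0,255,0)),([634,104,fz-60],4,(255,0,0))]
p=bot.snapshot('scene'); q=bot.snapshot('top')
cv2.imwrite('pics/c3.png',np.hstack([crop(p,195,225,64,90,6,cs),crop(q,266,125,64,90,6,cs)]))
E
```

```text
[633.02463062 102.70985712 212.94545254] 21.22945728462665
```

View pics/c3.png

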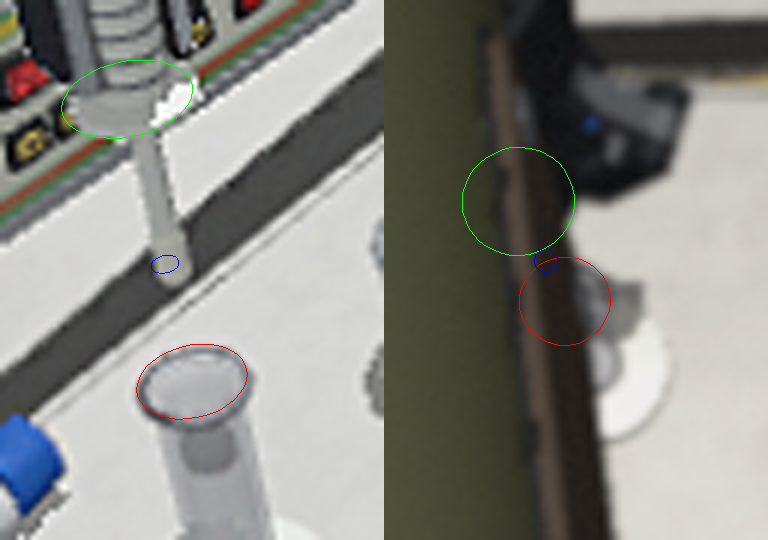

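The swab hangs upright in the fingers (flange at crop (130,100), tip at (175,280)), centred over the mouth at (195,385). Flange and vial show the same small overlay offset. Lowering.

Call:
carry_out(increments=[[1,[0,0,-20],[0,0,0]],[1,[0,0,-35],[0,0,0]],[1,[0,0,-45],[0,0,0]],[1,[0,0,-55],[0,0,0]],[1,[0,0,-55],[0,0,0]]])

```text
time_s: 6.42
ee_pos: [633.5, 103.5, 157.4]
orientation: [0.135, 0.991, -0.0, -0.001]
wrist_force: [-0.2, 0.7, -0.7]
width: 20.6
grip_force: 39.3
```

Call:
carry_out(increments=[[1,[0,0,-6],[0,0,0]],[1,[0,0,-12],[0,0,0]],[1,[0,0,-18],[0,0,0]],[1,[0,0,-24],[0,0,0]],[1,[0,0,-30],[0,0,0]]])

```text
time_s: 7.05
ee_pos: [634.3, 103.7, 128.2]
orientation: [0.135, 0.991, 0.0, 0.0]
wrist_force: [1.0, 1.3, 1.9]
width: 21.0
grip_force: 39.5
```

Call:
carry_out(increments=[[1,[0,0,-5],[0,0,0]],[1,[0,0,-9],[0,0,0]],[1,[0,0,-13],[0,0,0]],[1,[0,0,-16],[0,0,0]],[1,[0,0,-16],[0,0,0]]])

```text
time_s: 7.68
ee_pos: [633.7, 103.5, 111.9]
orientation: [0.135, 0.991, -0.0, -0.0]
wrist_force: [0.4, -0.4, 1.0]
width: 21.0
grip_force: 39.5
```

```bash
python3 - <<'E'
from h import *
o=bot.get_obs();print(o['ee_pos'],o['wrist_force'],o['width'])
p=bot.snapshot('scene')
cs=[([634,104,95],16.5,(0,0,255)),([634,104,95],18,(0,255,0))]
cv2.imwrite('pics/c4.png',crop(p,200,250,80,90,6,cs))
E
```

```text
[633.72497031 103.5256331  111.89655904] [ 0.42242005 -0.41236856  0.99996932] 21.042173454977284
```

View pics/c4.png

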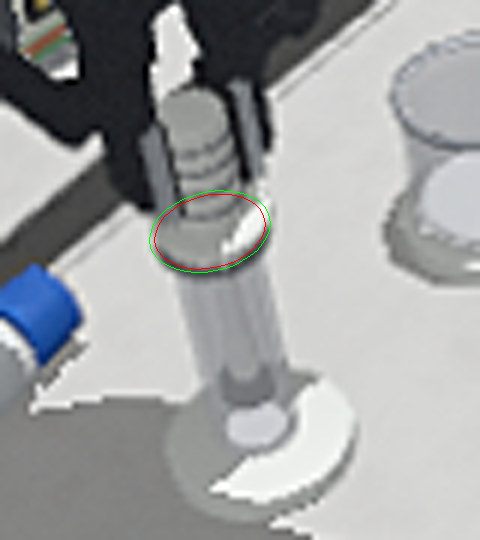

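The shaft is in the tall vial and the plug is well down, at crop (247,385). The flange at (210,235) is just above the rim. I'll ease down until the force rises.

Call:
carry_out(increments=[[1,[0,0,-1],[0,0,0]],[1,[0,0,-2],[0,0,0]],[1,[0,0,-3],[0,0,0]],[1,[0,0,-3],[0,0,0]]])

```text
time_s: 8.22
ee_pos: [633.8, 103.5, 109.1]
orientation: [0.135, 0.991, -0.0, -0.0]
wrist_force: [-1.0, -1.1, 1.4]
width: 20.9
grip_force: 39.4
```

Call:
carry_out(increments=[[1,[0,0,-1],[0,0,0]],[1,[0,0,-1.5],[0,0,0]],[1,[0,0,-1.5],[0,0,0]]])

```text
time_s: 8.6
ee_pos: [633.9, 103.5, 107.7]
orientation: [0.135, 0.991, -0.0, -0.0]
wrist_force: [-0.5, -0.4, 1.7]
width: 20.8
grip_force: 39.5
```

Call:
carry_out(increments=[[1,[0,0,-1],[0,0,0]],[1,[0,0,-1.5],[0,0,0]],[1,[0,0,-1.5],[0,0,0]]])

```text
time_s: 8.98
ee_pos: [634.0, 103.6, 107.1]
orientation: [0.135, 0.991, -0.0, 0.0]
wrist_force: [-2.8, -1.1, 7.2]
width: 21.2
grip_force: 40.1
```

Call:
carry_out(increments=[[1,[0,0,-1],[0,0,0]],[1,[0,0,-1.5],[0,0,0]],[1,[0,0,-1.5],[0,0,0]]])

```text
time_s: 9.35
ee_pos: [634.0, 103.6, 107.0]
orientation: [0.135, 0.991, 0.0, 0.001]
wrist_force: [-6.8, -2.2, 16.8]
width: 21.1
grip_force: 41.0
```

Contact at z=107, as expected (95 + 12), with 17 N, so the flange is on the rim. Unload, open, retreat.

Call:
carry_out(increments=[[1,[0,0,1.8],[0,0,0]],[0.5,[0,0,1.8],[0,0,0]],[0.2,[0,0,2],[0,0,0]],[0,[0,0,2],[0,0,0]],[0,[0,0,2],[0,0,0]]])

```text
time_s: 9.98
ee_pos: [633.9, 103.7, 106.5]
orientation: [0.135, 0.991, -0.0, -0.0]
wrist_force: [0.3, -0.8, -0.8]
width: 85.3
grip_force: 0.0
```

Call:
carry_out(increments=[[0,[0,0,0],[0,0,0]],[0,[0,0,10],[0,0,0]],[0,[0,0,40],[0,0,0]],[0,[0,0,90],[0,0,0]],[0,[-40,0,120],[0,0,0]]])

```text
time_s: 10.6
ee_pos: [596.5, 103.8, 229.9]
orientation: [0.135, 0.991, 0.001, 0.002]
wrist_force: [-0.1, 0.2, 0.3]
width: 85.5
grip_force: 0.0
```

Call:
carry_out(increments=[[0,[-60,0,0],[0,0,0]],[0,[-120,0,0],[0,0,0]],[0,[-140,0,0],[0,0,0]],[0,[-140,0,0],[0,0,0]]])

```text
time_s: 11.1
ee_pos: [453.2, 103.7, 228.0]
orientation: [0.135, 0.991, 0.0, 0.001]
wrist_force: [0.8, -0.2, 0.5]
width: 85.6
grip_force: 0.0
```

```bash
python3 - <<'E'
from h import *
o=bot.get_obs();print(o['ee_pos'],o['wrist_force'],o['width'])
p=bot.snapshot('scene');q=bot.snapshot('top')
cs=[([634,104,95],16.5,(0,0,255))]
cv2.imwrite('pics/c5.png',np.hstack([crop(p,200,255,64,80,6,cs),crop(q,266,135,64,80,6,cs)]))
E
```

```text
[453.20326862 103.7103853  228.00141399] [ 0.82045495 -0.24835613  0.48415361] 85.60109928650779
```

View pics/c5.png

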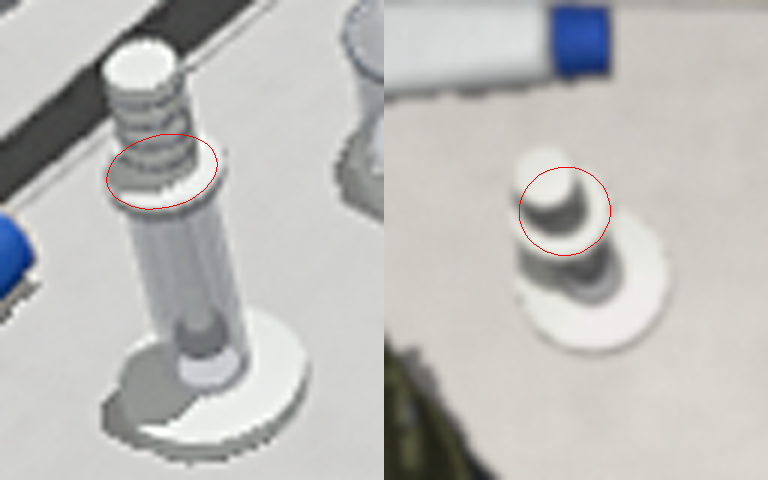

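The swab stands upright in the tall vial with its flange flush on the rim at crop (165,175). The plug is low, at (205,330), and the gripper is clear.

```bash
python3 -c "from station import bot; print(bot.finish_job())"
```

```text
the job is handed in; nothing more can be done
None
```

The swab is in the tall vial with its flange resting on the rim and the plug pushed down; the gripper is clear and the job is handed in after about 11 s of robot time.

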